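# Stand the check-in tablet on its sloping desk stand

## Task

Take the tablet out of the charging dock and put it on the desk stand for the next visitor: lower edge resting on the stand's narrow sprung ledge, back flat against the sloping rest, centred, screen facing outwards. The stand may be set at any height, so set the tablet down gently, keeping hold of it for a moment once it rests on the ledge, never dropping it or forcing the ledge down to its stop. Leave the handheld, the wipes canister, the vial and the carton as they are.

Things in the scene. Friction and masses are not known exactly. Their poses are not given: they have to be found in the camera images.
- tablet: tablet in a black case, a rigid slab 12 mm thick (x), 180 mm wide (y), 120 mm tall (z), about 0.36 kg; origin at the centre of its lower 12 x 180 mm edge, z up through the slab, x out of the screen. It starts upright in either slot of the dock. Grip the middle of its upper edge from above, tips no deeper than 35 mm, so that the rear finger clears the stand's rest.
- dock: grey charging dock fixed to the desk, 140 mm deep (x), 200 mm wide (y), 42 mm high; origin at the centre of its underside, z up. Two open-topped slots, 14 mm wide, run along y at x = -40 mm and x = +40 mm; their floors are 12 mm above the origin. The screens of the things in it face +x.
- stand: desk stand fixed to the desk, front = +x; origin at the centre of the underside of its 160 (x) x 170 (y) x 12 mm foot, z up. A tube carries an aluminium holder: a rest plate 150 mm wide (y), 70 mm tall along its slope, leaning back 25 degrees (top towards -x), with a sprung ledge at its foot: 20 mm deep, 150 mm wide, no rim, square to the rest and so rising 25 degrees to the front.
- under_corner (a point): point on the stand's underside (desk height), x = 20 mm from its origin: straight below the middle of the inner corner line (along y) where the rest's front face meets the ledge. With the ledge unloaded that corner is 90 to 145 mm above this point: the tube is locked at a height that is not reported, to be felt for or seen. Axes as the stand's.
- ledge (a joint): how far the sprung ledge is pushed down along the rest, in m: 0 unloaded, about 0.002 under the tablet's own weight (2 N per mm), 0.010 at its stop; the ledge itself is 5 mm thick
- handheld: small black handheld terminal, 12 x 76 x 95 mm (x, y, z), upright in the dock's other slot, origin at the centre of its lower edge; leave it there
- canister: white wipes canister with a dark lid, 104 mm diameter, 168 mm tall, origin at the centre of its underside; leave alone
- vial: small glass vial with an aluminium cap, 24 mm diameter, 47 mm tall, origin at the centre of its underside; leave alone
- carton: cardboard carton 90 x 140 x 60 mm (x, y, z), origin at the centre of its underside; leave alone
Not all that is in view belongs to the job. What is shaped like the tablet but red or turquoise is not meant.

How it is judged:
On the way, in this order (a step that is already met when the one before it is completed fails the run):
1. the tablet, held in the fingers, is lifted clear of the dock (contact force between tablet and the fingers above 1 N and contact force between tablet and dock below 0.1 N and height (world z) of tablet above 0.05 m), for 0.1 s.
2. the tablet, still held in the fingers and leaning back about as the rest does (15 to 35 degrees), rests on the sprung ledge (contact force between tablet and the fingers above 1 N and contact force between tablet and stand above 1 N and value of joint ledge above 0.0006 m and height (world z) of tablet above 0.075 m and angle between tablet's own z axis and vertical between 0.262 and 0.611 rad and x of tablet in the frame of stand between 0.01 and 0.042 m and y of tablet in the frame of stand between -0.03 and 0.03 m), for 0.2 s.
At the end, for the whole second after the job is handed in: The tablet stands released and at rest on the stand alone: its lower edge on the ledge within 5 mm of where it lies fully back in the corner, within 15 mm of the middle across, leaning back 25 degrees within 3.4 and square to the rest within 5 degrees, screen facing outwards (forwards and up) (contact force between tablet and stand above 1 N and value of joint ledge above 0.0006 m and contact force between tablet and dock below 0.1 N and height (world z) of tablet above 0.075 m and linear speed of tablet below 0.01 m/s and angular speed of tablet below 0.05 rad/s and angle between the y axis of tablet and the y axis of stand, either way round below 0.09 rad and x of tablet in the frame of stand between 0.021 and 0.031 m and y of tablet in the frame of stand between -0.015 and 0.015 m and angle between tablet's own z axis and vertical between 0.376 and 0.496 rad and angle between tablet's own x axis and vertical between 1.05 and 1.22 rad); the robot touches nothing.
It fails at once if the ledge is forced down to near its stop (over 8 mm) (value of joint ledge above 0.008 m).
It fails at once if the small handheld is pulled out of or knocked in its slot (moved over 20 mm or tipped) (distance of handheld from where it was at the start of the episode above 0.02 m or angle between handheld's own z axis and vertical above 0.3 rad).
It fails at once if the wipes canister is pushed away or knocked over (moved over 25 mm or tipped) (distance of canister from where it was at the start of the episode above 0.025 m or angle between canister's own z axis and vertical above 0.3 rad).
It fails at once if the vial is pushed away or knocked over (moved over 25 mm or tipped) (distance of vial from where it was at the start of the episode above 0.025 m or angle between vial's own z axis and vertical above 0.3 rad).
It fails at once if the carton is pushed away (moved over 25 mm or tipped) (distance of carton from where it was at the start of the episode above 0.025 m or angle between carton's own z axis and vertical above 0.3 rad).
It also fails if it takes over 48 s, if anything falls off the work surface, if the arm or the gripper's body presses on something with over 40 N, if the wrist force passes 120 N, or if a joint passes its speed limit or range.

## Robot

A 7-joint arm with a two-finger parallel gripper is mounted at the origin on the work surface. World frame = base frame: x ahead of the robot, y to its left, z up, the work surface at z = 0. Lengths are in m, angles in rad, forces in N, time in s.
With the tool pointing down it reaches from about 0.4 to 0.85 m from the base axis. Payload 10.4 kg.
Tool frame: the origin (TCP) lies midway between the tips of the shut fingers; the grasp point (between the pads) lies 19 mm behind it; z points along the fingers, x is the direction in which the jaws open and shut, and the axes are right-handed (so a half turn about z gives the same grasp; the last joint's range is limited). The gripper opens to 85 mm and grips with 20 to 120 N. Pads are 22 mm wide; open, the fingers measure 114 mm over their backs; the gripper's body (76 mm by 85 mm) begins 54 mm behind the grasp point. The pads swing forward as they close: fully open they stand 13 mm farther back than shut.
Start: joints at [1.287, 0.332, -0.065, 1.46, 0.022, 1.35, -0.088], TCP at [0.161, -0.604, 0.231] pointing down, gripper open.
Joint ranges: [-2.6, 2.6], [-0.5, 2.12], [-1.47, 1.34], [0.16, 2.42], [-1.27, 4.41], [0.06, 2.06], [-2.6, 2.6]. Speed limits (rad/s): [2.22, 2.22, 2.79, 2.79, 3.14, 3.14, 3.14].

## Interface

Orientations are given as a unit quaternion [x, y, z, w].
In Python, from workcell import monitor, eyes, ticket, models gives the robot as it stands.
- The arm moves only by the tool servo_tool, never from a script. Its argument "motion" is a list of rows, each a list of 7 numbers: the opening, from 0 (shut) to 1 (fully open), then the shift along the tool's x, y, z in m, then the turn, a rotation vector about the tool's x, y, z in degrees. In form: [[fingers, tx, ty, tz, rx, ry, rz], ...]. A call has 1 to 20 rows; each row is the pose to reach, as a shift and turn from the pose commanded when the call began, along the tool's axes at that moment; what a row does not reach only later rows make up. A row lasts 1/8 s, in which the tool goes at most 62.5 mm and 10.7 degrees, less where a joint would pass 70% of its speed; a pose out of reach is approached as far as the arm can. A call with a gripper value outside its range is refused whole. The fingers move at their own pace and stop on an object; "grip_force" is the grip in N (left out, the last holds). Time passes only in rows, so rows that repeat a pose let the fingers close. It gives the time, the measured TCP pose, the force and the opening at its end, in the units of the state.
- monitor.get_obs(): the state, without advancing time (a new reading comes with each control period).
- eyes.camera(name): name is "scene" or "top"; returns (picture, depth): 384x512x3 uint8, blue, green, red; 384x512 float32, m along the optical axis (not along the pixel's ray), 0 where there is no reading.
- eyes.camera_info(name): a dict with "intrinsics" (3x3 intrinsics, pixels), "extrinsics" (4x4, takes a point from world to camera coordinates). Camera axes: x right, y down, z forward; pixel columns grow to the right and rows downward; lengths in m; the calibration is good to about 2 mm. A picture is of the moment at which its call begins. camera_info takes no time and is no camera call.
- ticket.hand_in(): hands the job in, once; it reports no verdict.
Trained networks look in the newest picture that a camera, given by its name, has taken for a name from the list of things; names that differ only in an ending like _2 or _b are one class to them, and where a whole thing is asked for, a point or a joint stands for the part that bears it (a point fixed in the world has none). Each returns a list of dicts, best first, with "confidence" (0 to 1); they miss things now and then, are a little off and sometimes report something else, mostly with a low value. They report only what shows in the picture. A call takes as long as a camera call. They do not tell look-alikes from the thing itself.
- models.boxes_of(camera, thing): "point" ([x, y, z] in m, in the coordinates of the camera as it stood for that picture, good to about 4 mm: the middle of the surface that is visible of it).
The state is a dict: "clock": time; "joint_pos": joint angles; "joint_velocities": joint speeds; "tau": joint torques, N m; "position": TCP position; "ee_rot": TCP orientation; "ft_force": force on the tool from outside, world axes, zero at the start; "torque": the same for the moment, N m; "grip_width": opening from 0.0 (shut) to 1.0 (fully open).
Only numpy, scipy, OpenCV 4.12 (cv2) and the standard library are available. Lean on these libraries where they do the work, as an engineer would, in place of code of your own. Each camera call takes 0.05 s, during which the arm holds its last target. There are 200 camera calls.

## Working session

There is one attempt and no reset: what is moved stays moved. The work goes in short steps, Python scripts to look and compute and a tool call to move; the robot and the scene stay as the last step left them, time stands still between calls to the robot, and variables do not carry over. Pictures are saved under pics/ and viewed, about 8 in all and at most 12, crops included, and the job is handed in when it is done.

Besides the shell and the picture viewer there is one more tool, called after "Emit:" by a JSON object that holds its "name" and its "arguments". servo_tool: Moves the arm, as the interface text tells. Its arguments: {"type":"object","properties":{"motion":{"type":"array"},"grip_force":{"type":"number"}},"required":["motion"]}

```bash
mkdir -p pics; cat > h.py <<'E'
import numpy as np, cv2
from workcell import monitor, eyes, ticket, models
def cloud(n, d):
    i=eyes.camera_info(n);K=np.array(i["intrinsics"]);T=np.linalg.inv(np.array(i["extrinsics"]))
    v,u=np.mgrid[:d.shape[0],:d.shape[1]]
    P=np.stack([(u-K[0,2])/K[0,0]*d,(v-K[1,2])/K[1,1]*d,d],-1)
    W=P@T[:3,:3].T+T[:3,3]; W[d<=0]=np.nan
    return W
def toW(n,p):
    T=np.linalg.inv(np.array(eyes.camera_info(n)["extrinsics"])); return T[:3,:3]@np.array(p)+T[:3,3]
E
python3 - <<'E'
from h import *
for n in("scene","top"):
    im,d=eyes.camera(n); cv2.imwrite(f"pics/{n}0.png",im); np.save(f"pics/{n}0.npy",d)
    T=np.linalg.inv(np.array(eyes.camera_info(n)["extrinsics"]));print(n,T.round(3).tolist())
    for t in("tablet","dock","stand","ledge","handheld","canister","vial","carton"):
        for r in models.boxes_of(n,t)[:3]: print(t,round(r["confidence"],2),toW(n,r["point"]).round(3))
s=monitor.get_obs();print({k:np.round(v,3).tolist() for k,v in s.items()})
E
```

```text
scene [[0.652, 0.46, -0.603, 1.539], [0.758, -0.379, 0.531, -0.853], [0.016, -0.803, -0.596, 1.045], [0.0, 0.0, 0.0, 1.0]]
tablet 0.89 [ 0.375 -0.047  0.065]
tablet 0.63 [ 0.798 -0.226  0.078]
tablet 0.59 [ 0.618 -0.142  0.091]
dock 0.78 [ 0.619 -0.22   0.03 ]
stand 0.96 [0.576 0.17  0.009]
ledge 0.66 [0.596 0.177 0.107]
handheld 0.85 [ 0.535 -0.18   0.083]
canister 0.94 [ 0.65  -0.515  0.117]
vial 0.6 [ 0.745 -0.041  0.028]
carton 0.78 [0.558 0.452 0.049]
carton 0.65 [0.598 0.175 0.104]
top [[-0.0, -0.99, 0.144, 0.38], [-1.0, 0.001, 0.005, -0.0], [-0.005, -0.144, -0.99, 1.394], [0.0, 0.0, 0.0, 1.0]]
tablet 0.73 [ 0.37  -0.043  0.123]
tablet 0.69 [ 0.605 -0.135  0.122]
tablet 0.59 [ 0.773 -0.207  0.105]
dock 0.64 [ 0.557 -0.172  0.041]
stand 0.7 [ 0.608 -0.136  0.125]
stand 0.69 [ 0.53  -0.162  0.107]
stand 0.61 [0.558 0.176 0.014]
ledge 0.88 [0.596 0.191 0.108]
handheld 0.53 [ 0.532 -0.164  0.108]
canister 0.59 [ 0.604 -0.482  0.158]
vial 0.51 [ 0.739 -0.039  0.029]
carton 0.91 [0.539 0.473 0.057]
carton 0.34 [ 0.527 -0.163  0.109]
{'clock': 0.9, 'joint_pos': [1.287, 0.332, -0.065, 1.46, 0.022, 1.35, -0.088], 'joint_velocities': [0.001, 0.001, 0.001, -0.002, 0.0, -0.001, 0.0], 'tau': [-0.001, -62.522, 0.048, -39.182, 0.016, 0.002, 0.0], 'position': [0.161, -0.604, 0.231], 'ee_rot': [0.793, -0.609, 0.0, 0.0], 'ft_force': [-0.94, -0.044, 0.028], 'torque': [-0.012, -0.016, -0.011], 'grip_width': 0.997}
```

View pics/scene0.png

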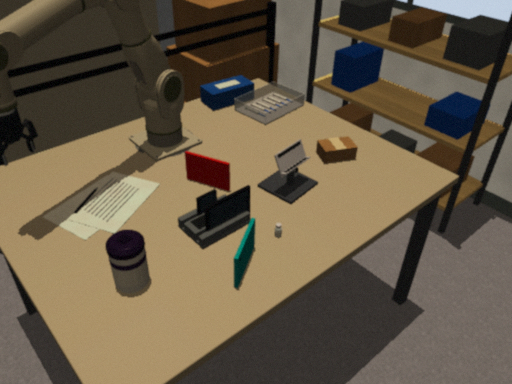

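View pics/top0.png

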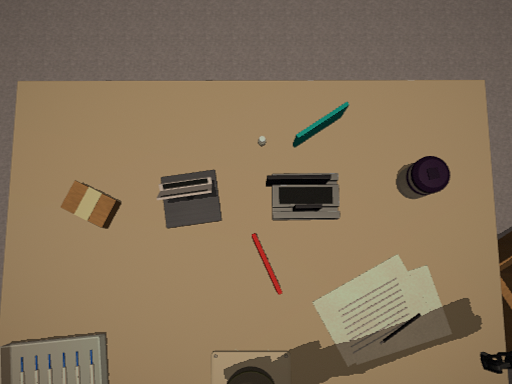

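The scene view shows the dock around (215,215), with the black tablet in its front slot and the handheld behind it; the stand is at (290,170), and red and turquoise decoys stand near the dock. In the top view the dock is at (306,197) and the stand at (190,198). Next I'll measure them from the depth clouds.

```bash
python3 - <<'E'
from h import *
C={}
for n in("scene","top"):
    C[n]=cloud(n,np.load(f"pics/{n}0.npy")).reshape(-1,3)
    c=C[n]
    def sel(x0,x1,y0,y1,z0,z1): 
        return c[(c[:,0]>x0)&(c[:,0]<x1)&(c[:,1]>y0)&(c[:,1]<y1)&(c[:,2]>z0)&(c[:,2]<z1)]
    def rect(p):
        (cx,cy),(w,h),a=cv2.minAreaRect(p[:,:2].astype(np.float32)); return np.round([cx,cy,w,h,a],4),len(p)
    for nm,b in dict(foot=(.45,.7,.05,.3,.008,.016),docktop=(.45,.7,-.3,-.02,.036,.046),tab=(.565,.68,-.28,-.02,.1,.14),hand=(.48,.565,-.28,-.1,.06,.12)).items():
        p=sel(*b)
        if len(p)>10:
            print(n,nm,rect(p),np.percentile(p,[1,50,99],axis=0).round(3).tolist())
            if nm=="tab":
                z=p[p[:,2]>p[:,2].max()-.012]; l=np.polyfit(z[:,1],z[:,0],1);print("line",l,p[:,2].max())
    p=sel(.48,.72,.06,.29,.05,.25)
    # bins along z 
    for z in np.arange(.06,.2,.01):
        q=p[abs(p[:,2]-z)<.005]
        if len(q): print(n,round(z,3),len(q),rect(q)[0],np.ptp(q[:,1]).round(3),q.mean(0).round(3))
for n,b in(("scene",(150,90,140,170)),("top",(140,140,220,110))):
    x,y,w,h=b;im=cv2.imread(f"pics/{n}0.png")[y:y+h,x:x+w];b_=cv2.resize(im,None,fx=3.5,fy=3.5,interpolation=2);cv2.imwrite(f"pics/{n}0c.png",cv2.convertScaleAbs(b_,alpha=1.6,beta=15))
E
```

```text
scene foot (array([0.567 , 0.1761, 0.1613, 0.17  , 9.6791]), 547) [[0.492, 0.089, 0.008], [0.584, 0.16, 0.01], [0.651, 0.262, 0.015]]
scene docktop (array([ 0.5702, -0.1594,  0.1396,  0.2207,  0.4646]), 739) [[0.503, -0.267, 0.036], [0.601, -0.215, 0.039], [0.639, -0.063, 0.046]]
scene tab (array([ 6.10500e-01, -1.39200e-01,  1.80400e-01,  2.10000e-02,
        8.99488e+01]), 461) [[0.603, -0.228, 0.101], [0.614, -0.145, 0.119], [0.62, -0.05, 0.133]]
line [-0.00864234  0.61030594] 0.1342953752012498
scene hand (array([ 0.5311, -0.1681,  0.0192,  0.0774,  2.1493]), 256) [[0.523, -0.206, 0.061], [0.534, -0.172, 0.088], [0.54, -0.131, 0.107]]
scene 0.06 21 [0.5779 0.1924 0.0152 0.0546 7.8452] 0.053 [0.578 0.191 0.061]
scene 0.07 14 [5.8040e-01 1.8980e-01 1.0000e-02 4.4500e-02 1.1947e+01] 0.043 [0.582 0.181 0.068]
scene 0.08 1 [0.5933 0.1311 0.     0.     0.    ] 0.0 [0.593 0.131 0.083]
scene 0.09 15 [0.5912 0.1794 0.0141 0.1414 1.7412] 0.141 [0.594 0.131 0.089]
scene 0.1 117 [0.5913 0.1836 0.0285 0.1526 7.265 ] 0.152 [0.589 0.179 0.102]
scene 0.11 136 [0.5886 0.1805 0.0358 0.1535 6.9477]
[... 1441 characters left out ...]
0.598 0.111 0.092]
top 0.1 126 [0.5916 0.1849 0.0176 0.1492 7.1005] 0.149 [0.59  0.186 0.103]
top 0.11 314 [0.5932 0.1857 0.0278 0.1502 7.0553] 0.152 [0.595 0.186 0.109]
top 0.12 59 [0.5872 0.1855 0.0262 0.148  6.9078] 0.146 [0.58  0.186 0.12 ]
top 0.13 57 [5.7330e-01 1.8290e-01 6.4000e-03 1.4660e-01 8.6527e+00] 0.145 [0.574 0.177 0.13 ]
top 0.14 62 [5.6840e-01 1.8280e-01 5.8000e-03 1.4840e-01 7.8205e+00] 0.147 [0.568 0.187 0.14 ]
top 0.15 42 [5.6470e-01 1.8150e-01 4.5000e-03 1.4730e-01 7.9037e+00] 0.146 [0.565 0.181 0.15 ]
top 0.16 131 [0.5569 0.181  0.0111 0.1494 7.9492] 0.148 [0.557 0.18  0.161]
top 0.17 62 [5.5450e-01 1.8000e-01 6.5000e-03 1.4700e-01 8.1901e+00] 0.146 [0.555 0.179 0.167]
```

View pics/scene0c.png

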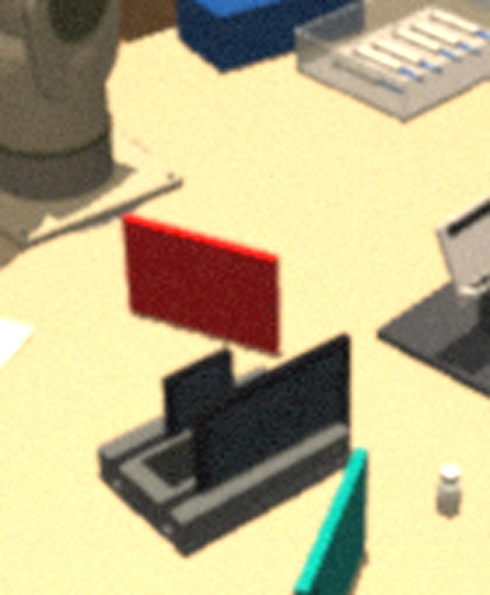

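```bash
python3 - <<'E'
from h import *
from scipy.optimize import least_squares
th=np.radians(7.8)
for n in("scene","top"):
    c=cloud(n,np.load(f"pics/{n}0.npy")).reshape(-1,3)
    m=(c[:,0]>.45)&(c[:,0]<.72)&(c[:,1]>.04)&(c[:,1]<.31)
    c=c[m]
    R=np.array([[np.cos(th),np.sin(th)],[-np.sin(th),np.cos(th)]])
    q=np.c_[(c[:,:2]-[.567,.176])@R.T,c[:,2]]
    f=q[(q[:,2]>.008)&(q[:,2]<.016)]
    print(n,"foot",np.percentile(f,[.5,99.5],axis=0).round(4).tolist())
    r=q[(q[:,2]>.118)&(q[:,2]<.158)&(abs(q[:,0])<.06)]
    a=np.polyfit(r[:,2],r[:,0],1);res=r[:,0]-np.polyval(a,r[:,2]);r=r[abs(res)<.004];a=np.polyfit(r[:,2],r[:,0],1);print("rest x=a z+b",a,np.degrees(np.arctan(-a[0])),r[:,1].min(),r[:,1].max(),"yaw resid",np.degrees(np.polyfit(r[:,1],r[:,0]-np.polyval(a,r[:,2]),1)[0]))
    l=q[(q[:,2]>.09)&(q[:,2]<.135)]
    l=l[l[:,0]>np.polyval(a,l[:,2])+.004]
    for x in np.arange(-.005,.06,.004):
        s=l[abs(l[:,0]-x)<.002]
        if len(s)>3: print(round(x,3),len(s),np.percentile(s[:,2],[5,50,95]).round(4),s[:,1].min().round(3),s[:,1].max().round(3))
E
```

```text
scene foot [[-0.0784, -0.0832, 0.008], [0.0798, 0.0843, 0.0154]]
rest x=a z+b [-0.48951374  0.06738425] 26.082383327989014 -0.07408848732295606 0.08197186529227526 yaw resid -0.4742602969133064
0.011 6 [0.1211 0.128  0.1335] -0.076 0.024
0.015 8 [0.1149 0.1204 0.1253] -0.072 0.072
0.023 12 [0.1006 0.1022 0.1034] -0.06 0.077
0.027 14 [0.1013 0.1034 0.1052] -0.069 0.066
0.031 18 [0.1031 0.1054 0.1073] -0.068 0.078
0.035 29 [0.1014 0.1058 0.1079] -0.068 0.079
0.039 24 [0.1026 0.1065 0.1088] -0.061 0.075
top foot [[-0.0793, -0.0812, 0.0081], [0.0798, 0.0896, 0.0159]]
rest x=a z+b [-0.46014586  0.06719378] 24.709327288209476 -0.0678664748675631 0.08087688719524805 yaw resid -0.3486036459310729
0.023 29 [0.1029 0.1054 0.1097] -0.067 0.079
0.027 77 [0.102  0.1064 0.1121] -0.068 0.08
0.031 77 [0.1028 0.1075 0.1118] -0.069 0.081
0.035 81 [0.1048 0.1092 0.115 ] -0.066 0.081
0.039 48 [0.1069 0.1097 0.1137] -0.067 0.08
```

The crop shows the black tablet in the front slot with the handheld behind it. I can't yet tell which side the screen is on, so I'll stretch the contrast.

```bash
python3 - <<'E'
from h import *
a=cv2.imread("pics/scene0.png")[178:248,170:265]; b=cv2.imread("pics/top0.png")[165:230,255:350]
f=lambda i:cv2.resize(np.clip(255*(i/255.)**.45,0,255).astype(np.uint8),(400*1,int(400*i.shape[0]/i.shape[1])),interpolation=cv2.INTER_CUBIC)
A,B=f(a),f(b);h=max(len(A),len(B));A=cv2.copyMakeBorder(A,0,h-len(A),0,0,0);B=cv2.copyMakeBorder(B,0,h-len(B),0,0,0)
cv2.imwrite("pics/c1.png",np.hstack([A,B]))
i=cv2.imread("pics/scene0.png")
for r in range(190,232,3): print(r,[tuple(map(int,i[r,c])) for c in range(205,252,5)])
E
```

```text
190 [(102, 146, 170), (82, 115, 135), (38, 50, 60), (80, 110, 132), (35, 53, 82), (76, 106, 129), (94, 130, 153), (18, 20, 21), (10, 8, 6), (74, 103, 123)]
193 [(59, 84, 97), (14, 13, 14), (21, 21, 28), (104, 145, 168), (98, 136, 159), (78, 108, 127), (14, 14, 16), (11, 12, 10), (17, 19, 12), (72, 101, 121)]
196 [(6, 7, 0), (17, 17, 15), (19, 20, 21), (84, 111, 128), (41, 45, 47), (11, 13, 15), (13, 10, 9), (16, 14, 11), (14, 13, 12), (72, 101, 121)]
199 [(19, 17, 13), (20, 15, 16), (19, 17, 15), (30, 31, 32), (12, 9, 12), (19, 14, 12), (10, 7, 3), (16, 18, 15), (16, 16, 13), (73, 107, 125)]
202 [(17, 11, 13), (17, 16, 14), (17, 14, 16), (12, 8, 5), (13, 9, 7), (18, 17, 18), (18, 18, 9), (17, 15, 9), (16, 16, 14), (71, 102, 122)]
205 [(18, 14, 14), (14, 11, 14), (10, 6, 4), (14, 14, 10), (17, 18, 17), (17, 13, 9), (14, 10, 5), (13, 13, 11), (19, 14, 13), (72, 103, 121)]
208 [(12, 11, 10), (4, 5, 3), (11, 12, 11), (16, 13, 13), (20, 19, 17), (10, 13, 7), (14, 11, 9), (19, 16, 14), (17, 14, 8), (76, 106, 125)]
211 [(8, 6, 10), (18, 16, 13), (16, 13, 8), (12, 10, 11), (11, 13, 10), (16,
[... 231 characters left out ...]
10, 3), (14, 12, 10), (17, 9, 10), (13, 15, 12), (15, 13, 10), (53, 61, 63), (68, 78, 79), (27, 30, 31), (76, 107, 121)]
220 [(9, 9, 11), (7, 2, 3), (14, 15, 11), (16, 11, 10), (15, 16, 12), (62, 70, 73), (61, 70, 72), (21, 25, 25), (23, 22, 28), (80, 99, 34)]
223 [(5, 12, 9), (10, 6, 10), (11, 11, 11), (22, 23, 22), (67, 76, 77), (64, 71, 75), (26, 28, 28), (20, 27, 25), (30, 33, 33), (110, 129, 8)]
226 [(34, 37, 38), (14, 10, 13), (22, 24, 25), (68, 80, 80), (57, 64, 70), (22, 26, 25), (23, 28, 26), (22, 25, 28), (94, 133, 152), (111, 131, 0)]
229 [(21, 25, 26), (30, 32, 32), (73, 81, 84), (55, 63, 64), (24, 29, 30), (27, 29, 27), (27, 29, 30), (93, 131, 152), (103, 142, 158), (82, 97, 2)]
```

View pics/c1.png

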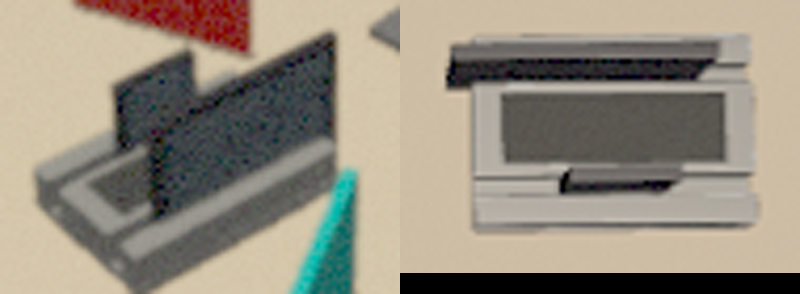

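The screen is the bluish face with a dark rim, seen by the scene camera in the left of the crop. It faces world +x, and so does the stand's front, so no flip is needed. I'll move above the tablet now.

```bash
cat >> h.py <<'E'
from scipy.spatial.transform import Rotation as Ro
def tool_R(yaw,lean):  # tool down, jaws along yaw dir; lean: tool top tilts back by lean deg
    return Ro.from_euler('z',yaw,degrees=True)*Ro.from_euler('y',-lean,degrees=True)*Ro.from_matrix(np.diag([1,-1,-1]))
def plan(p,yaw,lean=0):
    s=monitor.get_obs();R=Ro.from_quat(s["ee_rot"])
    print("at",np.round(s["position"],4),"t",s["clock"],"F",np.round(s["ft_force"],2),"w",s["grip_width"])
    print("shift",R.inv().apply(np.array(p)-s["position"]).round(4),"rot",np.degrees((R.inv()*tool_R(yaw,lean)).as_rotvec()).round(2))
E
python3 -c "
from h import *
plan([.610,-.138,.23],.5)
print(tool_R(8,25).as_matrix().round(2))"
```

```text
at [ 0.1612 -0.6039  0.2313] t 0.9 F [-0.94 -0.04  0.03] w 0.9974655481400035
shift [-0.3344 -0.5538  0.0013] rot [  0.    -0.   -75.56]
[[ 0.9   0.14  0.42]
 [ 0.13 -0.99  0.06]
 [ 0.42 -0.   -0.91]]
```

Emit:
{"name": "servo_tool", "arguments": {"motion": [[0.7,-0.334,-0.554,0.001,0,0,-75.5],[0.7,-0.334,-0.554,0.001,0,0,-75.5],[0.7,-0.334,-0.554,0.001,0,0,-75.5],[0.7,-0.334,-0.554,0.001,0,0,-75.5],[0.7,-0.334,-0.554,0.001,0,0,-75.5],[0.7,-0.334,-0.554,0.001,0,0,-75.5],[0.7,-0.334,-0.554,0.001,0,0,-75.5],[0.7,-0.334,-0.554,0.001,0,0,-75.5],[0.7,-0.334,-0.554,0.001,0,0,-75.5],[0.7,-0.334,-0.554,0.001,0,0,-75.5],[0.7,-0.334,-0.554,0.001,0,0,-75.5],[0.7,-0.334,-0.554,0.001,0,0,-75.5],[0.7,-0.334,-0.554,0.001,0,0,-75.5],[0.7,-0.334,-0.554,0.001,0,0,-75.5],[0.7,-0.334,-0.554,0.001,0,0,-75.5],[0.7,-0.334,-0.554,0.001,0,0,-75.5]]}}

```text
clock: 2.9
position: [0.6101, -0.1389, 0.2305]
ee_rot: [1.0, 0.003, 0.0, 0.0]
ft_force: [-0.6, 0.3, 0.2]
grip_width: 0.696
```

Emit:
{"name": "servo_tool", "arguments": {"motion": [[0.7,0,0,0.04,0,0,0],[0.7,0,0,0.07,0,0,0],[0.7,0,0,0.095,0,0,0],[0.7,0,0,0.115,0,0,0],[0.7,0,0,0.127,0,0,0],[0.7,0,0,0.127,0,0,0],[0.7,0,0,0.127,0,0,0]]}}

```text
clock: 3.78
position: [0.6109, -0.1384, 0.1043]
ee_rot: [1.0, 0.004, 0.001, 0.0]
ft_force: [0.7, -0.6, -0.3]
grip_width: 0.702
```

```bash
python3 - <<'E'
from h import *
plan([.610,-.138,.102],.5)
im,d=eyes.camera("scene");a=im[130:250,150:300];cv2.imwrite("pics/s1.png",cv2.convertScaleAbs(cv2.resize(a,None,fx=4,fy=4,interpolation=2),alpha=1.7,beta=20))
E
```

```text
at [ 0.6109 -0.1384  0.1043] t 3.775 F [ 0.7  -0.57 -0.29] w 0.702151188022156
shift [-0.0009 -0.0004  0.0023] rot [ 0.02 -0.08 -0.06]
```

View pics/s1.png

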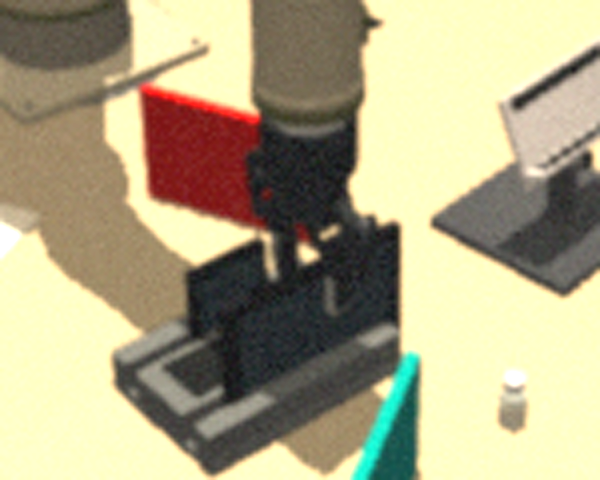

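The fingers straddle the tablet's upper edge at its middle, around crop pixel (315,270). I'll close the gripper and lift.

Emit:
{"name": "servo_tool", "arguments": {"motion": [[0,0,0,0.001,0,0,0],[0,0,0,0.001,0,0,0],[0,0,0,0.001,0,0,0],[0,0,0,0.001,0,0,0],[0,0,0,0.001,0,0,0],[0,0,0,0.001,0,0,0],[0,0,0,0.001,0,0,0]], "grip_force": 50}}

```text
clock: 4.7
position: [0.6105, -0.1384, 0.1026]
ee_rot: [1.0, 0.004, 0.0, 0.0]
ft_force: [-1.8, 0.9, 5.5]
grip_width: 0.133
```

Emit:
{"name": "servo_tool", "arguments": {"motion": [[0,0,0,-0.01,0,0,0],[0,0,0,-0.03,0,0,0],[0,0,0,-0.05,0,0,0],[0,0,0,-0.08,0,0,0],[0,0,0,-0.12,0,0,0],[0,0,0,-0.16,0,0,0],[0,0,0,-0.19,0,0,0],[0,0,0,-0.2,0,0,0],[0,0,0,-0.2,0,0,0],[0,0,0,-0.2,0,0,0]]}}

```text
clock: 5.95
position: [0.6098, -0.1383, 0.3008]
ee_rot: [1.0, 0.004, -0.001, -0.0]
ft_force: [-0.4, 0.1, -4.4]
grip_width: 0.131
```

```bash
python3 - <<'E'
from h import *
for n in("scene","top"):
    im,d=eyes.camera(n);np.save(f"pics/{n}2.npy",d);cv2.imwrite(f"pics/{n}2.png",im)
    c=cloud(n,d).reshape(-1,3);g=im.reshape(-1,3).max(1)
    m=(abs(c[:,0]-.612)<.03)&(abs(c[:,1]+.138)<.12)&(c[:,2]>.19)&(c[:,2]<.345)
    p=c[m];print(n,len(p),np.percentile(p,[.5,50,99.5],axis=0).round(4).tolist())
    q=p[(p[:,2]<.30)]; 
    if len(q)>50:
        A=np.c_[q[:,1],q[:,2],np.ones(len(q))];s=np.linalg.lstsq(A,q[:,0],rcond=None)[0];print("x=a y+b z+c",s.round(4))
    for z in(.215,.23,.25,.27,.29): 
        e=p[abs(p[:,2]-z)<.006]
        if len(e):print(z,e[:,1].min().round(4),e[:,1].max().round(4),np.median(e[:,0]).round(4))
plan([.610,-.138,.302],.5)
E
```

```text
scene 1736 [[0.5977, -0.2291, 0.2088], [0.6146, -0.1502, 0.2739], [0.6295, -0.0481, 0.3418]]
x=a y+b z+c [5.000e-04 5.400e-03 6.131e-01]
0.215 -0.2313 -0.0526 0.6143
0.23 -0.2307 -0.0479 0.6145
0.25 -0.2302 -0.047 0.6148
0.27 -0.2291 -0.0475 0.6146
0.29 -0.229 -0.0481 0.6147
top 457 [[0.6032, -0.1324, 0.2164], [0.6046, -0.0855, 0.2993], [0.6153, -0.0467, 0.3342]]
x=a y+b z+c [0.0038 0.0027 0.604 ]
0.215 -0.1355 -0.0466 0.6045
0.23 -0.134 -0.0484 0.6043
0.25 -0.1319 -0.0477 0.6042
0.27 -0.1269 -0.0469 0.6044
0.29 -0.1228 -0.0487 0.6043
at [ 0.6098 -0.1383  0.3009] t 6.05 F [-0.19  0.22 -3.01] w 0.13498491983220795
shift [ 0.0002 -0.0003 -0.0011] rot [-0.02  0.12 -0.06]
```

```bash
cat >> h.py <<'E'
YAW=8.2; _r=Ro.from_euler('z',YAW,degrees=True)
n_=_r.apply([np.cos(np.radians(25)),0,np.sin(np.radians(25))]); u_=_r.apply([-np.sin(np.radians(25)),0,np.cos(np.radians(25))])
COR=np.array([.5861,.1839,.101])
def seat(dn,du): return COR+n_*(.006+dn)+u_*(.0906+du)
E
python3 -c "
from h import *
plan(seat(.015,.10),8.2,25)"
```

```text
at [ 0.6098 -0.1383  0.3009] t 6.05 F [-0.19  0.22 -3.01] w 0.13498491983220795
shift [-0.0822 -0.3141  0.0186] rot [ 1.66 25.08 -7.64]
```

Emit:
{"name": "servo_tool", "arguments": {"motion": [[0,-0.004,-0.016,0.001,0.1,1.2,-0.4],[0,-0.012,-0.047,0.003,0.2,3.7,-1.1],[0,-0.025,-0.094,0.005,0.5,7.5,-2.3],[0,-0.037,-0.141,0.008,0.7,11.3,-3.4],[0,-0.049,-0.188,0.011,1.0,15.0,-4.6],[0,-0.062,-0.236,0.014,1.2,18.8,-5.7],[0,-0.072,-0.275,0.016,1.5,22.0,-6.7],[0,-0.078,-0.3,0.018,1.6,24.0,-7.3],[0,-0.082,-0.314,0.019,1.7,25.1,-7.6],[0,-0.082,-0.314,0.019,1.7,25.1,-7.6],[0,-0.082,-0.314,0.019,1.7,25.1,-7.6],[0,-0.082,-0.314,0.019,1.7,25.1,-7.6]]}}

```text
clock: 7.55
position: [0.5264, 0.1739, 0.2832]
ee_rot: [0.974, 0.069, 0.217, -0.016]
ft_force: [-0.8, -0.7, -4.3]
grip_width: 0.132
```

```bash
python3 - <<'E'
from h import *
s=monitor.get_obs();R=Ro.from_quat(s["ee_rot"])
for n in("scene","top"):
    im,d=eyes.camera(n);cv2.imwrite(f"pics/{n}3.png",im)
    c=cloud(n,d).reshape(-1,3)
    q=R.inv().apply(c-s["position"])   # tool frame: x=n, z=-u
    p=q[(abs(q[:,0])<.012)&(abs(q[:,1])<.11)&(q[:,2]>.0)&(q[:,2]<.105)]
    print(n,"tablet tool frame",len(p),np.percentile(p,[.5,50,99.5],axis=0).round(4).tolist())
    # stand in tool frame (rest region and ledge)
    w=_r.inv().apply(c-COR)
    m=(abs(w[:,1])<.11)&(abs(w[:,0])<.06)&(w[:,2]>-.03)&(w[:,2]<.07)
    a=np.c_[w[m]@[np.cos(np.radians(25)),0,np.sin(np.radians(25))],w[m][:,1],w[m]@[-np.sin(np.radians(25)),0,np.cos(np.radians(25))]]
    r=a[(abs(a[:,0])<.006)&(a[:,2]>.008)&(a[:,2]<.068)];l=a[(a[:,0]>.004)&(a[:,0]<.018)&(abs(a[:,2])<.008)]
    print(" rest n med",np.median(r[:,0]).round(4),"y",np.percentile(r[:,1],[.5,99.5]).round(4),"u",r[:,2].max().round(4),len(r)," ledge u med",np.median(l[:,2]).round(4) if len(l) else None,"y",np.percentile(l[:,1],[1,99]).round(4) if len(l) else None,len(l))
plan(seat(.004,.03),8.2,25)
E
```

```text
scene tablet tool frame 981 [[-0.0082, -0.0923, 0.0006], [0.003, 0.0104, 0.0461], [0.0097, 0.0926, 0.0922]]Traceback (most recent call last):
  File "<stdin>", line 10, in <module>
NameError: name '_r' is not defined
```

```bash
cat > look.py <<'E'
from h import *
from h import _r
def look(save=None):
    s=monitor.get_obs();R=Ro.from_quat(s["ee_rot"]);k=np.radians(25);N=[np.cos(k),0,np.sin(k)];U=[-np.sin(k),0,np.cos(k)]
    for n in("scene","top"):
        im,d=eyes.camera(n)
        if save: cv2.imwrite(f"pics/{n}{save}.png",im)
        c=cloud(n,d).reshape(-1,3);q=R.inv().apply(c-s["position"])
        p=q[(abs(q[:,0])<.014)&(abs(q[:,1])<.11)&(q[:,2]>.04)&(q[:,2]<.105)]
        print(n,"tablet tool fr",len(p),np.percentile(p,[1,50,99],axis=0).round(4).tolist() if len(p) else "")
        for z in(.05,.065,.08):
            e=p[abs(p[:,2]-z)<.006]
            if len(e):print("   z",z,"x pct",np.percentile(e[:,0],[5,50,95]).round(4))
        w=_r.inv().apply(c-COR);a=np.c_[w@N,w[:,1],w@U];a=a[abs(a[:,1])<.1]
        r=a[(abs(a[:,0])<.006)&(a[:,2]>.008)&(a[:,2]<.068)];l=a[(a[:,0]>.004)&(a[:,0]<.018)&(abs(a[:,2])<.008)]
        for nm,g,j in(("rest n",r,0),("ledge u",l,2)):
            if len(g): print("  ",nm,np.median(g[:,j]).round(4),"y",np.percentile(g[:,1],[.5,99.5]).round(4),len(g))
E
python3 -c "
from look import *
look('3')
plan(seat(.004,.03),8.2,25)"
```

```text
scene tablet tool fr 553 [[-0.0079, -0.0877, 0.0404], [0.0028, 0.0114, 0.0663], [0.0089, 0.0914, 0.0925]]
   z 0.05 x pct [-0.0017  0.0033  0.0068]
   z 0.065 x pct [-0.0021  0.0027  0.007 ]
   z 0.08 x pct [-0.0021  0.0029  0.008 ]
   rest n -0.002 y [-0.0794  0.0752] 426
   ledge u -0.0012 y [-0.0793  0.0737] 72
top tablet tool fr 281 [[0.0051, -0.0897, 0.0405], [0.0066, 0.0164, 0.0636], [0.0082, 0.0881, 0.091]]
   z 0.05 x pct [0.0059 0.0066 0.008 ]
   z 0.065 x pct [0.0056 0.0068 0.0077]
   z 0.08 x pct [0.0058 0.0066 0.0073]
   rest n 0.0054 y [0.0133 0.0133] 1
   ledge u 0.0016 y [-0.0737  0.0742] 199
at [0.5261 0.1745 0.2832] t 7.7 F [ 0.71  0.32 -4.31] w 0.1343469432788998
shift [-0.0122 -0.0008  0.0702] rot [ 0.02 -0.12 -0.08]
```

Emit:
{"name": "servo_tool", "arguments": {"motion": [[0,-0.004,-0.001,0.01,0,0,0],[0,-0.008,-0.001,0.025,0,0,0],[0,-0.011,-0.001,0.045,0,0,0],[0,-0.011,-0.001,0.06,0,0,0],[0,-0.011,-0.001,0.072,0,0,0],[0,-0.011,-0.001,0.08,0,0,0],[0,-0.011,-0.001,0.085,0,0,0],[0,-0.011,-0.001,0.085,0,0,0],[0,-0.011,-0.001,0.085,0,0,0]]}}

```text
clock: 8.82
position: [0.5517, 0.1799, 0.202]
ee_rot: [0.973, 0.07, 0.217, -0.016]
ft_force: [-0.0, 0.3, -3.8]
grip_width: 0.13
```

```bash
python3 - <<'E'
from look import *
look('4')
plan(seat(.004,.0),8.2,25)
f=lambda n,y,x:cv2.resize(cv2.imread(f"pics/{n}4.png")[y:y+90,x:x+100],None,fx=4,fy=4,interpolation=2)
cv2.imwrite("pics/c4.png",cv2.convertScaleAbs(np.hstack([f("scene",120,245),f("top",150,140)]),alpha=1.9,beta=25))
E
```

```text
scene tablet tool fr 547 [[-0.0124, -0.0884, 0.0407], [0.0029, 0.0116, 0.0672], [0.0092, 0.0922, 0.1048]]
   z 0.05 x pct [-0.0027  0.003   0.0078]
   z 0.065 x pct [-0.0021  0.0028  0.0072]
   z 0.08 x pct [-0.0032  0.0033  0.0072]
   rest n 0.0032 y [-0.0903 -0.0824] 8
   ledge u -0.0013 y [-0.077   0.0723] 71
top tablet tool fr 301 [[0.0029, -0.0881, 0.0406], [0.0069, 0.017, 0.0705], [0.0099, 0.088, 0.1048]]
   z 0.05 x pct [0.006  0.0069 0.0079]
   z 0.065 x pct [0.0059 0.0069 0.0079]
   z 0.08 x pct [0.0058 0.007  0.0078]
   ledge u 0.0015 y [-0.0715  0.0751] 50
at [0.5518 0.1798 0.2021] t 8.925 F [-0.35  0.26 -3.42] w 0.13249119818746963
shift [-0.0014  0.0008  0.0156] rot [ 0.02 -0.18 -0.02]
```

View pics/c4.png

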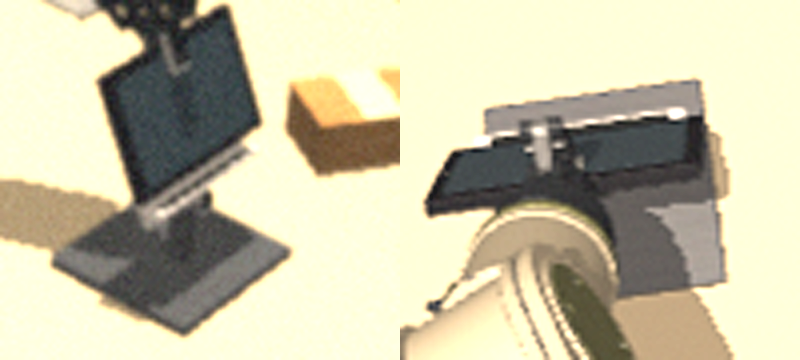

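The crop shows the tablet leaning in front of the rest, screen out, with its lower edge just above the ledge (about crop pixel (195,175)). There's no contact yet, so I'll lower it slowly.

Emit:
{"name": "servo_tool", "arguments": {"motion": [[0,0,0,0.003,0,0,0],[0,0,0,0.006,0,0,0],[0,0,0,0.009,0,0,0],[0,0,0,0.011,0,0,0],[0,0,0,0.013,0,0,0],[0,0,0,0.013,0,0,0],[0,0,0,0.013,0,0,0]]}}

```text
clock: 9.8
position: [0.5571, 0.1805, 0.1899]
ee_rot: [0.974, 0.07, 0.217, -0.016]
ft_force: [0.1, -0.5, -3.3]
grip_width: 0.127
```

Emit:
{"name": "servo_tool", "arguments": {"motion": [[0,0,0,0.0005,0,0,0],[0,0,0,0.001,0,0,0],[0,0,0,0.001,0,0,0],[0,0,0,0.001,0,0,0]]}}

```text
clock: 10.3
position: [0.5576, 0.1806, 0.189]
ee_rot: [0.974, 0.069, 0.217, -0.015]
ft_force: [-1.1, -0.4, -4.4]
grip_width: 0.134
```

Emit:
{"name": "servo_tool", "arguments": {"motion": [[0,0,0,0.0005,0,0,0],[0,0,0,0.001,0,0,0],[0,0,0,0.001,0,0,0],[0,0,0,0.001,0,0,0]]}}

```text
clock: 10.8
position: [0.558, 0.1807, 0.1882]
ee_rot: [0.974, 0.07, 0.217, -0.016]
ft_force: [-1.1, 0.2, -2.4]
grip_width: 0.132
```

Emit:
{"name": "servo_tool", "arguments": {"motion": [[0,0,0,0.0005,0,0,0],[0,0,0,0.001,0,0,0],[0,0,0,0.001,0,0,0],[0,0,0,0.001,0,0,0]]}}

```text
clock: 11.3
position: [0.5584, 0.1807, 0.1873]
ee_rot: [0.974, 0.07, 0.217, -0.016]
ft_force: [-1.7, -0.7, 0.3]
grip_width: 0.131
```

Emit:
{"name": "servo_tool", "arguments": {"motion": [[0,0,0,0.0005,0,0,0],[0,0,0,0.001,0,0,0],[0,0,0,0.001,0,0,0],[0,0,0,0.001,0,0,0]]}}

```text
clock: 11.8
position: [0.5589, 0.1808, 0.1864]
ee_rot: [0.974, 0.07, 0.217, -0.016]
ft_force: [-3.6, -0.8, 1.2]
grip_width: 0.132
```

The tablet is resting on the ledge, pressed about 2.5 mm. Now I'll ease it back against the rest.

Emit:
{"name": "servo_tool", "arguments": {"motion": [[0,0,0,-0.0005,0,0,0],[0,-0.001,0,-0.0005,0,0,0],[0,-0.002,0,-0.0005,0,0,0],[0,-0.002,0,-0.0005,0,0,0],[0,-0.002,0,-0.0005,0,0,0]]}}

```text
clock: 12.42
position: [0.557, 0.1806, 0.1861]
ee_rot: [0.973, 0.07, 0.217, -0.016]
ft_force: [0.6, 0.4, 1.7]
grip_width: 0.134
```

Emit:
{"name": "servo_tool", "arguments": {"motion": [[0,-0.0005,0,0,0,0,0],[0,-0.001,0,0,0,0,0],[0,-0.001,0,0,0,0,0],[0,-0.001,0,0,0,0,0]]}}

```text
clock: 12.92
position: [0.5559, 0.1804, 0.1855]
ee_rot: [0.974, 0.07, 0.217, -0.016]
ft_force: [0.8, -0.0, 1.2]
grip_width: 0.128
```

```bash
python3 - <<'E'
from look import *
look('5')
plan(seat(0,-.002),8.2,25)
F=[]
for _ in range(4): eyes.camera("top");F.append(monitor.get_obs()["ft_force"])
F=np.mean(F,0);print(F.round(2),"n",F@n_,"u",F@u_, "weight only would be n -1.5,u -3.2 (+offset)")
E
```

```text
scene tablet tool fr 582 [[-0.0082, -0.0874, 0.0408], [0.0034, 0.0113, 0.0696], [0.011, 0.0917, 0.0985]]
   z 0.05 x pct [-0.0038  0.0027  0.0073]
   z 0.065 x pct [-0.0022  0.003   0.0081]
   z 0.08 x pct [-0.0027  0.0037  0.0074]
   rest n 0.0037 y [-0.0914  0.0787] 36
   ledge u 0.0007 y [-0.0916  0.0889] 143
top tablet tool fr 327 [[0.0013, -0.0887, 0.041], [0.0074, 0.0149, 0.0739], [0.0131, 0.0885, 0.0974]]
   z 0.05 x pct [0.0059 0.0072 0.0083]
   z 0.065 x pct [0.0053 0.0072 0.0081]
   z 0.08 x pct [0.006  0.007  0.0078]
   rest n 0.0056 y [-0.0877 -0.0877] 1
   ledge u -0.0001 y [-0.0869  0.0889] 79
at [0.5559 0.1804 0.1854] t 13.025 F [ 0.26 -0.13  1.63] w 0.13093321833261715
shift [-0.0021  0.0009  0.0008] rot [ 0.01 -0.14 -0.03]
[ 0.34 -0.08  1.64] n 0.9909638835676965 u 1.3487485287490761 weight only would be n -1.5,u -3.2 (+offset)
```

Emit:
{"name": "servo_tool", "arguments": {"motion": [[0,-0.0005,0,0,0,0,0],[0,-0.001,0,0,0,0,0],[0,-0.001,0,0,0,0,0],[0,-0.001,0,0,0,0,0]]}}

```text
clock: 13.72
position: [0.5549, 0.1802, 0.185]
ee_rot: [0.974, 0.069, 0.217, -0.015]
ft_force: [0.6, 1.6, 2.2]
grip_width: 0.13
```

Emit:
{"name": "servo_tool", "arguments": {"motion": [[0,-0.0005,0,0,0,0,0],[0,-0.001,0,0,0,0,0],[0,-0.001,0,0,0,0,0],[0,-0.001,0,0,0,0,0]]}}

```text
clock: 14.22
position: [0.5541, 0.1801, 0.1846]
ee_rot: [0.974, 0.07, 0.217, -0.016]
ft_force: [0.9, -0.3, 1.3]
grip_width: 0.132
```

Emit:
{"name": "servo_tool", "arguments": {"motion": [[0,-0.0005,0,0,0,0,0],[0,-0.001,0,0,0,0,0],[0,-0.001,0,0,0,0,0],[0,-0.001,0,0,0,0,0]]}}

```text
clock: 14.72
position: [0.5539, 0.18, 0.1847]
ee_rot: [0.973, 0.069, 0.218, -0.016]
ft_force: [6.2, 1.4, 0.5]
grip_width: 0.132
```

Emit:
{"name": "servo_tool", "arguments": {"motion": [[0,-0.0005,0,0,0,0,0],[0,-0.001,0,0,0,0,0],[0,-0.001,0,0,0,0,0],[0,-0.001,0,0,0,0,0]]}}

```text
clock: 15.22
position: [0.5537, 0.18, 0.1848]
ee_rot: [0.973, 0.069, 0.219, -0.016]
ft_force: [11.1, 0.6, -1.5]
grip_width: 0.131
```

Emit:
{"name": "servo_tool", "arguments": {"motion": [[0,0.0015,0,-0.0005,0,0,0],[0,0.0015,0,-0.0005,0,0,0],[0,0.0015,0,-0.0005,0,0,0],[0,0.0015,0,-0.0005,0,0,0]], "grip_force": 20}}

```text
clock: 15.72
position: [0.5537, 0.18, 0.1851]
ee_rot: [0.973, 0.069, 0.217, -0.016]
ft_force: [5.1, 1.0, 0.9]
grip_width: 0.132
```

```bash
python3 - <<'E'
from look import *
look('6')
plan(seat(0,-.002),8.2,25)
s=monitor.get_obs();F=np.array(s["ft_force"]);print("n",F@n_,"u",F@u_)
E
```

```text
scene tablet tool fr 588 [[-0.0096, -0.0871, 0.0405], [0.0037, 0.0112, 0.0697], [0.0123, 0.0912, 0.0985]]
   z 0.05 x pct [-0.002   0.0031  0.0073]
   z 0.065 x pct [-0.0017  0.0038  0.0078]
   z 0.08 x pct [-0.0012  0.0038  0.0081]
   rest n 0.0042 y [-0.0911  0.0949] 66
   ledge u -0.0007 y [-0.0895  0.0888] 153
top tablet tool fr 335 [[0.0053, -0.0885, 0.0404], [0.0074, 0.0183, 0.0733], [0.0136, 0.0888, 0.0958]]
   z 0.05 x pct [0.0061 0.0072 0.0083]
   z 0.065 x pct [0.006  0.0071 0.0082]
   z 0.08 x pct [0.0063 0.007  0.0096]
   ledge u 0.0001 y [-0.0866  0.0882] 109
at [0.5537 0.18   0.1851] t 15.825 F [4.89 1.14 0.77] w 0.12521871550259756
shift [0.     0.0007 0.0014] rot [ 0.01 -0.18 -0.04]
n 4.858586399638042 u -1.412789844000017
```

Emit:
{"name": "servo_tool", "arguments": {"motion": [[0.16,0.0005,0,0.0005,0,0,0],[0.18,0.0005,0,0.0005,0,0,0],[0.22,0.0005,0,0.0005,0,0,0],[0.27,0.0005,0,0.0005,0,0,0],[0.33,0.0005,0,0.0005,0,0,0],[0.4,0.0005,0,0.0005,0,0,0],[0.45,0.0005,0,0.0005,0,0,0],[0.45,0.0005,0,0.0005,0,0,0]]}}

```text
clock: 16.82
position: [0.5541, 0.1801, 0.1846]
ee_rot: [0.974, 0.07, 0.217, -0.015]
ft_force: [0.0, 0.2, 0.2]
grip_width: 0.451
```

```bash
python3 - <<'E'
from look import *
look('7')
plan(seat(0,-.002),8.2,25)
f=lambda n,y,x:cv2.resize(cv2.imread(f"pics/{n}7.png")[y:y+90,x:x+100],None,fx=4,fy=4,interpolation=2)
cv2.imwrite("pics/c7.png",cv2.convertScaleAbs(np.hstack([f("scene",120,245),f("top",150,140)]),alpha=1.9,beta=25))
E
```

```text
scene tablet tool fr 581 [[-0.0093, -0.0868, 0.0409], [0.0036, 0.0119, 0.0693], [0.0121, 0.092, 0.0987]]
   z 0.05 x pct [-0.002   0.0031  0.0069]
   z 0.065 x pct [-0.0026  0.0039  0.0084]
   z 0.08 x pct [-0.0007  0.0031  0.0074]
   rest n 0.0045 y [-0.0917  0.0939] 66
   ledge u -0.0 y [-0.0886  0.0866] 154
top tablet tool fr 337 [[0.0044, -0.0886, 0.0407], [0.0074, 0.0176, 0.0728], [0.0135, 0.0888, 0.0964]]
   z 0.05 x pct [0.0055 0.007  0.0081]
   z 0.065 x pct [0.0059 0.0073 0.0082]
   z 0.08 x pct [0.0064 0.0073 0.0098]
   rest n 0.0059 y [-0.0878 -0.0878] 1
   ledge u 0.0004 y [-0.0867  0.0828] 100
at [0.5541 0.1801 0.1846] t 16.925 F [0.33 0.3  0.63] w 0.44861518122750665
shift [-0.0001  0.0008  0.0008] rot [ 0.01 -0.14 -0.03]
```

View pics/c7.png

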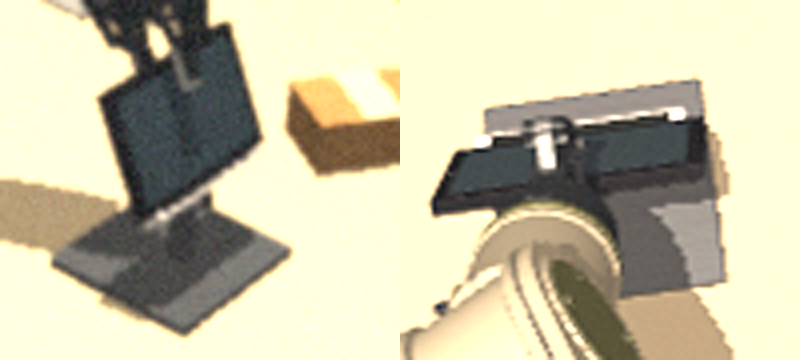

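The crop shows the tablet standing on its own, lower edge on the ledge at crop (200,190), with the fingers open and the wrist force near zero. I'll withdraw along the slope.

Emit:
{"name": "servo_tool", "arguments": {"motion": [[0.45,0,0,-0.005,0,0,0],[0.45,0,0,-0.015,0,0,0],[0.45,0,0,-0.03,0,0,0],[0.45,0,0,-0.05,0,0,0],[0.45,0,0,-0.08,0,0,0],[0.45,0,0,-0.11,0,0,0],[0.45,0,0,-0.13,0,0,0],[0.45,0,0,-0.14,0,0,0],[0.45,0,0,-0.14,0,0,0]]}}

```text
clock: 18.05
position: [0.4953, 0.1717, 0.3117]
ee_rot: [0.973, 0.07, 0.218, -0.015]
ft_force: [-0.3, -0.4, -0.0]
grip_width: 0.451
```

```bash
python3 - <<'E'
from look import *
from h import _r
k=np.radians(25);N=[np.cos(k),0,np.sin(k)];U=[-np.sin(k),0,np.cos(k)]
for n in("scene","top"):
    im,d=eyes.camera(n);cv2.imwrite(f"pics/{n}8.png",im)
    c=cloud(n,d).reshape(-1,3);w=_r.inv().apply(c-COR);a=np.c_[w@N,w[:,1],w@U]
    g=a[(abs(a[:,0]-.012)<.012)&(abs(a[:,1])<.11)&(a[:,2]>.005)&(a[:,2]<.125)]
    print(n,len(g),np.percentile(g,[.5,50,99.5],axis=0).round(4).tolist())
    h=g[(g[:,2]>.02)&(g[:,2]<.11)&(abs(g[:,1])<.08)];s=np.linalg.lstsq(np.c_[h[:,2],h[:,1],np.ones(len(h))],h[:,0],rcond=None)[0]
    print("  tilt err deg",np.degrees(s[0]).round(2),"yaw err",np.degrees(s[1]).round(2),"n0",s[2].round(4))
    for t in("handheld","canister","vial","carton"):
        r=models.boxes_of(n,t)
        if r: print("  ",t,toW(n,r[0]["point"]).round(3))
print(monitor.get_obs()["clock"])
f=lambda n,y,x:cv2.resize(cv2.imread(f"pics/{n}8.png")[y:y+150,x:x+190],None,fx=2.1,fy=2.1,interpolation=2)
cv2.imwrite("pics/c8.png",cv2.convertScaleAbs(np.hstack([f("scene",110,165),f("top",110,130)]),alpha=1.9,beta=25))
E
```

```text
scene 1144 [[0.0012, -0.092, 0.0056], [0.0095, -0.0088, 0.0636], [0.0173, 0.0913, 0.1185]]
  tilt err deg -0.23 yaw err 0.41 n0 0.0101
   handheld [ 0.536 -0.172  0.075]
   canister [ 0.652 -0.513  0.114]
   carton [0.56  0.452 0.048]
top 950 [[0.0011, -0.088, 0.0058], [0.013, -0.0062, 0.0823], [0.015, 0.0903, 0.1225]]
  tilt err deg -0.3 yaw err 0.13 n0 0.0137
   handheld [ 0.527 -0.165  0.105]
   canister [ 0.603 -0.482  0.161]
   vial [0.552 0.16  0.009]
   carton [0.539 0.473 0.063]
18.55
```

View pics/c8.png

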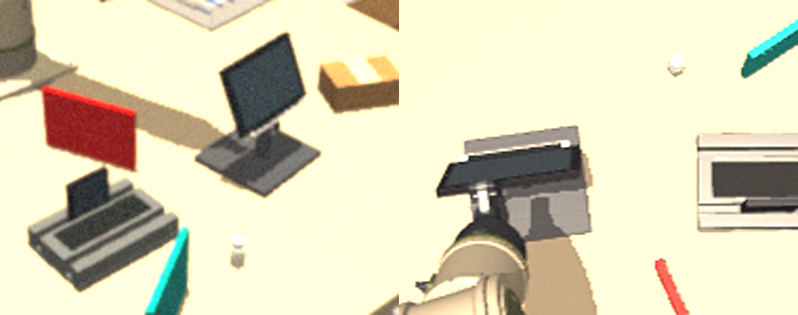

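The crop shows the tablet on the stand (scene crop (262,85)) with its screen outwards. The handheld is still in the dock at (88,190), the vial is standing at (238,245), and the arm is clear.

```bash
python3 -c "
from h import *
print(ticket.hand_in())"
```

```text
the job is handed in; nothing more can be done
None
```

The tablet is on the desk stand with its lower edge on the sprung ledge, back against the rest and screen facing outwards. I handed the job in at about 18.6 s of the 48 s; it reports no verdict.

- **How it was placed:** I gripped the tablet by the middle of its upper edge, lifted it clear of the dock and leaned it back 25°. It went down onto the ledge about 1 mm at a time until the wrist force showed contact. I estimate the ledge was pressed about 2.5 mm. Still holding it, I eased it back until it touched the rest, then released it and withdrew.
- **Final position:** The last measurements put the tilt within 0.3° and the squareness within 0.4° of the rest. It is centred to within about 1–2 mm, and the wrist force is near zero.
- **Other things:** The handheld, canister and carton were found within about 8 mm of their first positions (detector noise level). The pictures show the vial still standing in its place.

**Disagreements in the checks:** The two cameras differ by about 3–4 mm along the rest's facing direction, so I relied on the contact force to judge when the tablet was seated. In the last pass, the vial detector reported a false position on the stand's foot in the top view and found no vial in the scene view. I therefore checked the vial by eye only.

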